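# Right the fallen tube rack and push it home

## Robot

A 6-joint arm with a two-finger parallel gripper is mounted at the origin on the work surface. World frame = base frame: x ahead of the robot, y to its left, z up, the work surface at z = 0. Lengths are in mm, angles in rad, forces in N, time in s.
With the tool pointing down it reaches from about 350 to 925 mm from the base axis. Payload 6.4 kg.
Tool frame: the origin (TCP) lies at the very end of the fingers, on their centre line; the grasp point (between the pads) lies 19 mm behind it; z points along the fingers, y is the line along which they close (so a half turn about z gives the same grasp; the last joint's range is limited). The gripper opens to 85 mm and grips with 20 to 120 N. Pads are 22 mm wide; open, the fingers measure 114 mm over their backs; the gripper's body (76 mm by 85 mm) begins 54 mm behind the grasp point. The pads swing forward as they close: fully open they stand 13 mm farther back than shut.
Start: joints at [0.976, 0.245, 1.558, -0, 1.339, -0.174], TCP at [265.518, 593.308, 231.29] pointing down, gripper open.
Joint ranges: [-3.13, 3.13], [-1.02, 2.26], [0.13, 2.54], [-0.95, 4.09], [0.21, 2.88], [-2.74, 2.74]. Speed limits (rad/s): [2.57, 2.57, 3.14, 3.14, 3.14, 3.14].

## Interface

Orientations are given as a unit quaternion [x, y, z, w].
In Python, from workcell import bot gives the robot as it stands.
- The arm moves only by the tool servo_tool, never from a script. Its argument "steps" is a list that holds one entry, the list of rows, each a list of 7 numbers: the opening, from 0 (shut) to 1 (fully open), then the shift along the tool's x, y, z in cm, then the turn, a rotation vector about the tool's x, y, z in rad. In form: [[[fingers, dx, dy, dz, rx, ry, rz], ...]]. A call has 1 to 8 rows; each row is the pose to reach, as a shift and turn from the pose commanded when the call began, along the tool's axes at that moment; what a row does not reach only later rows make up. A row lasts 1/8 s, in which the tool goes at most 62.5 mm and 10.7 degrees, less where a joint would pass 70% of its speed; a pose out of reach is approached as far as the arm can. A call with a gripper value outside its range is refused whole. The fingers move at their own pace and stop on an object; the grip force is fixed at half the most. Time passes only in rows, so rows that repeat a pose let the fingers close. It gives the time, the measured TCP pose, the force, the opening and the grip force at its end, in the units of the state.
- bot.get_state(): the state, without advancing time (a new reading comes with each control period).
- bot.snapshot(name): name is "scene" or "top" or "wrist"; returns a dict with "pixels" (400x640x3 uint8, blue, green, red), "range_z" (400x640 float32, mm along the optical axis (not along the pixel's ray), 0 where there is no reading), "fx", "fy", "cx", "cy" (pixels), "k1" (the pictures are not rectified: a ray, as slopes to the right and down, at radius r is drawn at 1 + k1 r^2 times it, then the intrinsics apply), "extrinsics" (4x4, takes a point from camera to world coordinates). Camera axes: x right, y down, z forward; pixel columns grow to the right and rows downward; lengths in mm; the calibration is good to about 2 mm. A picture is of the moment at which its call begins.
- bot.sign_off(): hands the job in; it is judged then, once.
The state is a dict: "t": time; "qpos": joint angles; "qd": joint speeds; "effort": joint torques, N m; "ee_pos": TCP position; "tool_rot": TCP orientation; "force": force on the tool from outside, world axes, zero at the start; "moment": the same for the moment, N m; "grip_width": finger opening in mm; "gripper_force": force on a finger pad.
Only numpy, scipy, OpenCV 4.12 (cv2) and the standard library are available. Lean on these libraries where they do the work, as an engineer would, in place of code of your own. Each camera call takes 0.05 s, during which the arm holds its last target. There are 200 camera calls.

## Task

The empty white tube rack has fallen on its long side in front of the sample loader. Without picking it up, push it over so that it stands the right way up, tube holes on top, then push it along the bench until its long side sits flush against the front face of the loader, not sticking out past either end. Leave everything else on the bench where it is, and take the hand away.

Things in the scene. Friction and masses are not known exactly. Their poses are not given: they have to be found in the camera images.
- rack: White empty tube rack, 200 x 96 x 54 mm (54 tall when righted), about 0.25 kg; top: grid of square holes; underside: plain; walls with slots. Starts lying on a long side, 96 high, holes towards the robot, underside towards the loader. Origin: its middle. Axes: x out of the underside (down when righted), y along its length, z out of the side uppermost at the start (towards the loader once righted).
- loader: Sample loader, fixed: low cream housing with dark cover, 320 wide, 160 deep, 90 mm high; its upright front face (72 mm high) looks towards the robot. Origin: bench level, middle of the front face. Axes: x level, into the loader, away from the robot; y along the front face; z up. The bench before it is flat.
- edge_a (a point): point on the rack: middle of the long edge between its underside and the long side uppermost at the start
- edge_b (a point): point on the rack: middle of the long edge between its underside and the long side it lies on at the start (it tips over this edge: a level push on the upper fifth of the holed face tips it without sliding, and past about 30 degrees it goes over by itself)
- edge_c (a point): point on the rack: middle of the long edge between its holed top and the long side uppermost at the start
- edge_d (a point): point on the rack: middle of the long edge between its holed top and the long side it lies on at the start
- amber_jar: Bystander: amber glass jar with a screw lid, 48 dia x 85 mm. Origin: centre of its underside.
- reagent: Bystander: white bottle with a blue cap, 52 dia x 120 mm. Origin: centre of its underside.
- vial: Bystander: small glass vial with a black cap, 32 dia x 55 mm. Origin: centre of its underside.
- beaker: Bystander: glass beaker, 64 dia x 85 mm. Origin: centre of its underside.
- tip_box: Bystander: grey box of yellow pipette tips, 85 x 120 x 55 high mm. Origin: centre of its underside.
- timer: Bystander: flat white timer, 60 x 60 x 22 mm. Origin: centre of its underside.
- sample_pot: Bystander: clear pot with a white lid, 44 dia x 60 mm. Origin: centre of its underside.
Not all that is in view belongs to the job. Leave any pink, turquoise or yellow look-alike of the rack alone.

How it is judged (in metres and radians):
On the way, in this order (a step that is already met when the one before it is completed fails the run):
1. the rack has been tipped and stands on the bench the right way up (angle between rack's own x axis and vertical above 3 rad and height (world z) of rack below 0.033 m), for 0.2 s.
2. the rack is flush against the loader (angle between rack's own x axis and vertical above 3.06 rad and x of rack in the frame of loader above -0.058 m and y of rack in the frame of loader between -0.065 and 0.065 m and angle between the y axis of rack and the y axis of loader, either way round below 0.07 rad and height (world z) of rack below 0.033 m), for 0.2 s.
At the end, for the whole second after the job is handed in: The rack stands on its underside (within about 4.5 degrees) on the bench, at rest, its long side against the loader's front face: middle gap under 10 mm, parallel within 4 degrees, its middle within 65 mm of the middle of the loader's front (all of step 2 and linear speed of rack below 0.01 m/s); the robot touches nothing.
It fails at once if the rack is lifted clear of the bench (height (world z) of each of edge_a, edge_b, edge_c, edge_d above 0.015 m).
It fails at once if a bystander is shifted by more than 12 mm or knocked over (distance of any of amber_jar, reagent, vial, beaker, tip_box, timer, sample_pot from where it was at the start of the episode above 0.012 m or angle between any of amber_jar, reagent, vial, beaker, tip_box, timer, sample_pot's own z axis and vertical above 0.5 rad).
It also fails if it takes over 42 s, if anything falls off the work surface, if the arm or the gripper's body presses on something with over 40 N, if the wrist force passes 120 N, or if a joint passes its speed limit or range.

## Working session

There is one attempt and no reset: what is moved stays moved. The work goes in short steps, Python scripts to look and compute and a tool call to move; the robot and the scene stay as the last step left them, time stands still between calls to the robot, and variables do not carry over. Pictures are saved under pics/ and viewed, at most 10 in all, crops included, and the job is handed in when it is done.

Besides the shell and the picture viewer there is one more tool, called after "Emit:" as a command line: name --argument value ..., lists and objects as JSON in quotes. servo_tool: Moves the arm, as the interface text tells. Its arguments: {"type":"object","properties":{"steps":{"type":"array"}},"required":["steps"]}

```bash
mkdir -p pics; cat > h.py <<'E'
import numpy as np, cv2
from workcell import bot
def snap(n):
    return bot.snapshot(n)
def pts(s):
    z=s["range_z"]; h,w=z.shape
    K=np.array([[s["fx"],0,s["cx"]],[0,s["fy"],s["cy"]],[0,0,1]]); 
    u,v=np.meshgrid(np.arange(w),np.arange(h))
    p=cv2.undistortPoints(np.stack([u,v],-1).reshape(-1,1,2).astype(np.float64),K,np.array([s["k1"],0,0,0,0.])).reshape(h,w,2)
    P=np.dstack([p[...,0]*z,p[...,1]*z,z,np.ones_like(z)])
    W=(P@np.array(s["extrinsics"]).T)[...,:3]; W[z<=0]=np.nan
    return W
E
python3 - <<'E'
from h import *
for n in ("top","scene"):
    s=snap(n); cv2.imwrite(f"pics/{n}0.png",s["pixels"]); np.save(f"{n}0.npy",pts(s)); print(n,np.round(s["extrinsics"],2).tolist(),(s["range_z"]>0).mean())
print(bot.get_state())
E
```

```text
top [[0.08, -0.98, 0.2, 309.85], [-1.0, -0.08, 0.02, 19.11], [-0.0, -0.2, -0.98, 1132.25], [0.0, 0.0, 0.0, 1.0]] 0.99605078125
scene [[-0.84, 0.42, -0.34, 868.12], [0.54, 0.67, -0.51, 566.6], [0.01, -0.61, -0.79, 937.22], [0.0, 0.0, 0.0, 1.0]] 0.996125
{'t': 0.1, 'qpos': array([ 9.75899355e-01,  2.45737929e-01,  1.55891440e+00,  1.57358294e-05,
        1.33870148e+00, -1.74087317e-01]), 'qd': array([ 0.00040231, -0.00312794, -0.00330021, -0.00082705, -0.00012532,
        0.00096321]), 'effort': array([-2.65660301e-04, -4.30668354e+01, -3.27129149e+01, -8.13602787e-05,
        2.78029431e-03,  4.22997104e-06]), 'ee_pos': array([265.21824783, 592.87189703, 230.28256717]), 'tool_rot': array([ 2.08857512e-01,  9.77945686e-01, -8.13414711e-04, -3.37391024e-04]), 'force': array([-0.26772048, -0.02580149,  0.37004282]), 'moment': array([ 0.02417176, -0.00105474, -0.0213254 ]), 'gripper_force': 0.0, 'grip_width': 85.2906942035303}
```

View pics/top0.png

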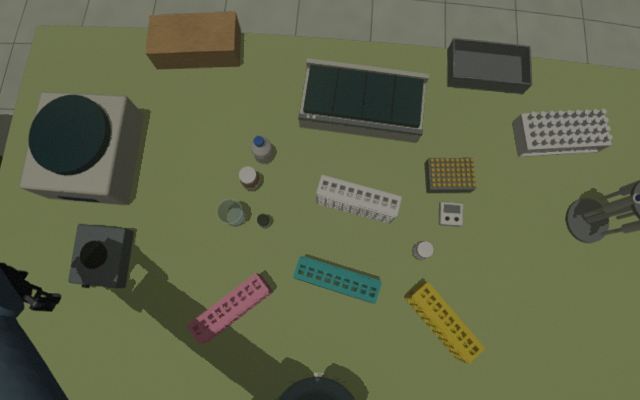

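View pics/scene0.png

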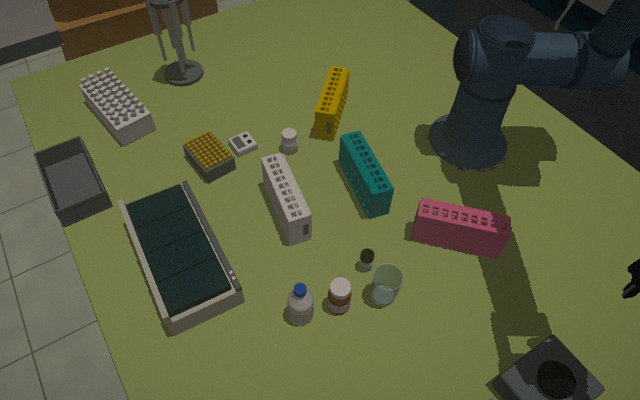

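The top view shows these candidates:
- White empty rack at (358,200).
- Turquoise at (338,280), pink at (230,308) and yellow at (445,323), all look-alikes.
- White filled rack at (562,130).

I choose the white empty one at (358,200), which is at (287,198) in the scene view, in front of the loader at (365,97). Next I'll measure it and check a close crop.

```bash
python3 - <<'E'
from h import *
I=cv2.imread("pics/top0.png"); W=np.load("top0.npy"); S=np.load("scene0.npy"); IS=cv2.imread("pics/scene0.png")
c=np.hstack([cv2.resize(I[150:250,290:430],None,fx=2.8,fy=2.8),cv2.resize(IS[140:240,240:380],None,fx=2.8,fy=2.8)])
cv2.imwrite("pics/crop.png",c)
def rect(W,roi,zl,zh,img=None,m=None):
    r0,r1,c0,c1=roi; P=W[r0:r1,c0:c1].reshape(-1,3); k=(P[:,2]>zl)&(P[:,2]<zh)
    if m is not None: k&=m[r0:r1,c0:c1].ravel()
    P=P[k]; (x,y),(a,b),t=cv2.minAreaRect(P[:,:2].astype(np.float32))
    return np.round([x,y,a,b,t,np.median(P[:,2]),len(P)],1), cv2.boxPoints(((x,y),(a,b),t)).round(0).tolist()
for n,W_,roi in (("rack top",W,(165,235,305,410)),("rack scene",S,(145,250,255,320))):
    print(n,rect(W_,roi,85,105))
    print(n,"all",rect(W_,roi,15,105))
print("loader top",rect(W,(50,145,290,440),40,120)); print("loader scene",rect(S,(175,335,110,250),40,120))
# front-face points of loader from top view: z in 10..65
for n,W_,roi in (("t",W,(100,150,290,440)),):
    P=W_[roi[0]:roi[1],roi[2]:roi[3]].reshape(-1,3);P=P[(P[:,2]>15)&(P[:,2]<65)]
    l=cv2.fitLine(P[:,:2].astype(np.float32),cv2.DIST_HUBER,0,.01,.01).ravel();print("front",len(P),l, P.min(0),P.max(0))
for n,roi in dict(reagent=(130,165,245,275),jar=(160,195,235,265),beaker=(195,230,215,247),vial=(210,232,253,275),tip=(150,200,420,480),timer=(198,232,435,470),pot=(236,265,408,440),teal=(250,305,290,385),bench=(240,250,310,400)).items():
    try: print(n,rect(W,roi,12,150)[0])
    except Exception as e: print(n,"bench",np.nanmedian(W[roi[0]:roi[1],roi[2]:roi[3],2]))
E
```

```text
rack top (array([ 546.3,  -56.4,  201. ,   55.7,   79.1,   95.7, 1551. ]), [[500.0, -150.0], [555.0, -160.0], [593.0, 37.0], [538.0, 48.0]])
rack top all (array([ 546.3,  -56.4,  201. ,   55.7,   79.1,   94.3, 2302. ]), [[500.0, -150.0], [555.0, -160.0], [593.0, 37.0], [538.0, 48.0]])
rack scene (array([ 544. ,  -56.4,  204.7,   55.6,   78.9,   96.4, 1529. ]), [[497.0, -151.0], [552.0, -162.0], [591.0, 39.0], [536.0, 49.0]])
rack scene all (array([ 512.4, -104.8,  320.4,  108.6,   71.8,   94.1, 2574. ]), [[411.0, -240.0], [514.0, -274.0], [614.0, 31.0], [511.0, 64.0]])
loader top (array([ 813.9,  -54.6,  321.1,  164.8,   86.9,   80.4, 7933. ]), [[723.0, -210.0], [887.0, -219.0], [905.0, 101.0], [740.0, 110.0]])
loader scene (array([  814. ,   -53.2,   323. ,   160.9,    86.8,    81.1, 10278. ]), [[725.0, -210.0], [885.0, -219.0], [903.0, 104.0], [743.0, 113.0]])
front 1101 [ 5.4553907e-02  9.9851084e-01  7.3442706e+02 -4.9843441e+01] [ 724.1138156  -214.96149898   15.13815978] [825.90883136 109.2313723   64.99387425]
reagent [655.1 194.2  45.9  51.8  36.1  80.3 461. ]
jar [596.6 215.9  45.8  81.7  84.6  82.7 423. ]
beaker [486.2 251.9  62.1  62.9  51.   60.8 440. ]
vial [476.3 172.2  28.9  29.2  14.9  53.6 155. ]
tip [ 635.7 -293.9   84.7  121.     5.    46.2 1658. ]
timer [ 537.2 -302.2   60.1   61.    90.    22.   541. ]
pot [ 434.3 -226.6   42.3   41.6   67.    58.5  314. ]
teal [ 345.5  -19.5  199.3   55.    76.8   95.5 1749. ]
bench [ 0.  0.  0.  0.  0. nan  0.]
  return _methods._mean(a, axis=axis, dtype=dtype,
  ret = ret.dtype.type(ret / rcount)
```

View pics/crop.png

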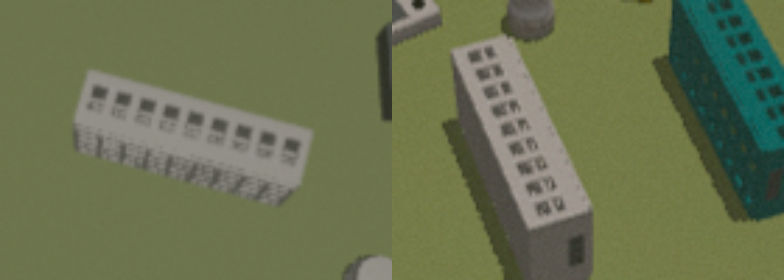

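The left crop shows the white empty rack lying on its long side (corners about (90,70) and (310,130)), with holes facing the robot. That confirms the choice. Next I'll compute the first move, to a point behind the rack's holed face.

```bash
cat >> h.py <<'E'
from scipy.spatial.transform import Rotation as Rn
n=np.array([.982,-.189]); c=np.array([545.5,-56.4]); l=np.array([.189,.982])
def to(xy,z,yaxis_deg):
    s=bot.get_state(); R=Rn.from_quat(s["tool_rot"]); d=np.array([*xy,z])-s["ee_pos"]
    a=np.radians(yaxis_deg); T=Rn.from_matrix(np.column_stack([[-np.sin(a),np.cos(a),0],[np.cos(a),np.sin(a),0],[0,0,-1]]))
    print("t",s["t"],"at",s["ee_pos"].round(1),"F",s["force"].round(1),"cm",(R.inv().apply(d)/10).round(2),"rot",(R.inv()*T).as_rotvec().round(3))
E
python3 -c "
from h import *
to(c-64*n,200,79.1);to(c-64*n,85,79.1)"
```

```text
t 0.1 at [265.2 592.9 230.3] F [-0.3 -0.   0.4] cm [-45.88 -49.27   3.1 ] rot [-0.002 -0.001 -0.231]
t 0.1 at [265.2 592.9 230.3] F [-0.3 -0.   0.4] cm [-45.88 -49.25  14.6 ] rot [-0.002 -0.001 -0.231]
```

Emit:
servo_tool --steps '[[[0, -45.9, -49.3, 3.0, 0, 0, -0.23], [0, -45.9, -49.3, 3.0, 0, 0, -0.23], [0, -45.9, -49.3, 3.0, 0, 0, -0.23], [0, -45.9, -49.3, 3.0, 0, 0, -0.23], [0, -45.9, -49.3, 3.0, 0, 0, -0.23], [0, -45.9, -49.3, 3.0, 0, 0, -0.23], [0, -45.9, -49.3, 3.0, 0, 0, -0.23], [0, -45.9, -49.3, 3.0, 0, 0, -0.23]]]'

```text
t: 1.1
ee_pos: [426.9, 118.7, 208.9]
tool_rot: [0.095, 0.995, 0.0, 0.0]
force: [1.0, 0.9, -0.3]
grip_width: 0.2
gripper_force: 0.0
```

```bash
python3 -c "
from h import *
to(c-64*n,200,79.1);to(c-64*n,85,79.1)"
```

```text
t 1.1 at [426.9 118.7 208.9] F [ 1.   0.9 -0.3] cm [ -8.56 -14.94   0.89] rot [ 0.  0. -0.]
t 1.1 at [426.9 118.7 208.9] F [ 1.   0.9 -0.3] cm [ -8.55 -14.95  12.39] rot [ 0.  0. -0.]
```

Emit:
servo_tool --steps '[[[0, -8.5, -15.0, 0.9, 0, 0, 0], [0, -8.5, -15.0, 0.9, 0, 0, 0], [0, -8.5, -15.0, 0.9, 0, 0, 0], [0, -8.5, -15.0, 0.9, 0, 0, 0], [0, -8.5, -15.0, 6.0, 0, 0, 0], [0, -8.5, -15.0, 12.3, 0, 0, 0], [0, -8.5, -15.0, 12.3, 0, 0, 0], [0, -8.5, -15.0, 12.3, 0, 0, 0]]]'

```text
t: 2.1
ee_pos: [483.0, -42.7, 88.0]
tool_rot: [0.095, 0.995, -0.0, 0.001]
force: [-0.4, 0.1, 0.6]
grip_width: -0.1
gripper_force: 0.0
```

```bash
python3 -c "
from h import *
to(c-64*n,85,79.1)"
```

```text
t 2.1 at [483.  -42.7  88. ] F [-0.4  0.1  0.6] cm [ 0.   -0.17  0.3 ] rot [-0.     0.002  0.   ]
```

Emit:
servo_tool --steps '[[[0, -1.2, -0.2, 0.4, 0, 0, 0], [0, -2.2, -0.2, 0.4, 0, 0, 0], [0, -3.0, -0.2, 0.4, 0, 0, 0], [0, -3.8, -0.2, 0.4, 0, 0, 0], [0, -4.6, -0.2, 0.4, 0, 0, 0], [0, -5.4, -0.2, 0.4, 0, 0, 0], [0, -6.2, -0.2, 0.4, 0, 0, 0], [0, -6.2, -0.2, 0.4, 0, 0, 0]]]'

```text
t: 3.1
ee_pos: [543.0, -56.7, 82.1]
tool_rot: [0.095, 0.995, -0.0, 0.0]
force: [0.1, 0.1, -0.0]
grip_width: -0.1
gripper_force: 0.0
```

```bash
python3 -c "
from h import *
to(c+(-64+76)*n,85,79.1); s=snap('scene'); cv2.imwrite('pics/s1.png',s['pixels'][100:260,180:420].repeat(2,0).repeat(2,1))"
```

```text
t 3.1 at [543.  -56.7  82.1] F [ 0.1  0.1 -0. ] cm [-1.44  0.08 -0.29] rot [-0.     0.001 -0.001]
```

View pics/s1.png

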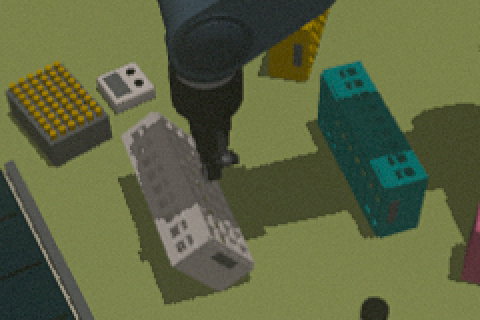

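The rack, at (190,205) in the crop, is partly tipped towards the loader and has stayed on line. I'll push a little further.

Emit:
servo_tool --steps '[[[0, -0.7, 0, -0.2, 0, 0, 0], [0, -1.4, 0, -0.2, 0, 0, 0], [0, -1.9, 0, -0.2, 0, 0, 0], [0, -1.9, 0, -0.2, 0, 0, 0], [0, -1.9, 0, -0.2, 0, 0, 0], [0, -1.9, 0, -0.2, 0, 0, 0]]]'

```text
t: 3.9
ee_pos: [560.8, -60.1, 83.9]
tool_rot: [0.095, 0.995, 0.0, -0.0]
force: [-0.0, 0.0, -0.7]
grip_width: -0.0
gripper_force: 0.0
```

```bash
cat >> h.py <<'E'
def rk():
    for nm in ("top","scene"):
        s=snap(nm); W=pts(s); hsv=cv2.cvtColor(s["pixels"],cv2.COLOR_BGR2HSV)
        k=(W[...,0]>520)&(W[...,0]<728)&(abs(W[...,1]+65)<130)&(W[...,2]>44)&(W[...,2]<64)&(hsv[...,1]<60)
        m=cv2.morphologyEx(k.astype(np.uint8),cv2.MORPH_OPEN,np.ones((3,3))); m[W[...,0]>722-0.0]=0
        P=W[m>0]; r=cv2.minAreaRect(P[:,:2].astype(np.float32)); print(nm,len(P),np.round([*r[0],*r[1],r[2],np.median(P[:,2])],1),cv2.boxPoints(r).round(0).tolist())
    return s
E
python3 -c "
from h import *
to(c,85,79.1); s=rk(); cv2.imwrite('pics/s2.png',s['pixels'][100:260,180:420].repeat(2,0).repeat(2,1))"
```

```text
t 3.9 at [560.8 -60.1  83.9] F [-0.   0.  -0.7] cm [ 1.57  0.07 -0.1 ] rot [ 0.    -0.    -0.001]
top 39 [600.3 -65.9 198.5  52.8  78.9  51.9] [[555.0, -158.0], [607.0, -168.0], [645.0, 26.0], [593.0, 37.0]]
scene 734 [620.7 -70.2 202.8  95.1  79.   53.6] [[555.0, -161.0], [648.0, -179.0], [687.0, 20.0], [593.0, 38.0]]
```

View pics/s2.png

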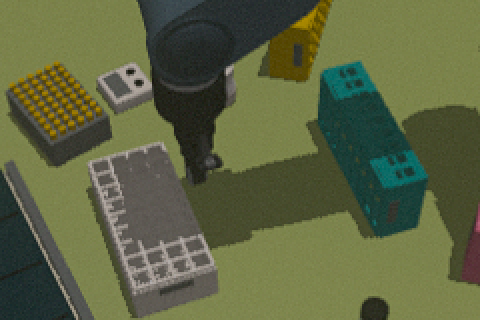

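The rack is righted (crop (150,225), holes up), centred at (621,-70). Next I'll back off, descend behind it with the hand turned parallel to the loader, and push with both fingers.

```bash
cat >> h.py <<'E'
nl=np.array([.9985,-.0546])
E
python3 -c "
from h import *
p=np.array([620.7,-70.2])-102*nl
to(p,86,86.9);to(p,18,86.9)"
```

```text
t 4.0 at [560.9 -60.1  84. ] F [-0.4  0.3  0.6] cm [ 4.04 -1.24 -0.2 ] rot [ 0.    -0.    -0.137]
t 4.0 at [560.9 -60.1  84. ] F [-0.4  0.3  0.6] cm [ 4.04 -1.24  6.6 ] rot [ 0.    -0.    -0.137]
```

Emit:
servo_tool --steps '[[[0, 4.0, -1.2, -0.2, 0, 0, 0], [0.6, 4.0, -1.2, -0.2, 0, 0, -0.137], [0.6, 4.0, -1.2, -0.2, 0, 0, -0.137], [0.6, 4.0, -1.2, 3.0, 0, 0, -0.137], [0.6, 4.0, -1.2, 6.4, 0, 0, -0.137], [0.6, 4.0, -1.2, 6.4, 0, 0, -0.137], [0.6, 4.0, -1.2, 6.4, 0, 0, -0.137]]]'

```text
t: 4.88
ee_pos: [520.5, -64.6, 21.2]
tool_rot: [0.027, 1.0, -0.0, 0.001]
force: [0.1, -0.2, 0.7]
grip_width: 51.3
gripper_force: 0.0
```

```bash
python3 -c "
from h import *
p=np.array([624.8,-70.])
to(p,19,86.9);rk()"
```

```text
t 4.875 at [520.5 -64.6  21.2] F [ 0.1 -0.2  0.7] cm [-10.44   0.03   0.24] rot [-0.001  0.002 -0.001]
top 90 [619.6 -68.6  59.7 204.3   1.9  53.2] [[586.0, 33.0], [593.0, -172.0], [653.0, -170.0], [646.0, 35.0]]
scene 750 [595.8 -64.5 200.9 146.1  79.   53.6] [[505.0, -149.0], [648.0, -177.0], [687.0, 20.0], [543.0, 48.0]]
```

Emit:
servo_tool --steps '[[[0.6, -2.0, 0, 0.2, 0, 0, 0], [0.6, -3.0, 0, 0.2, 0, 0, 0], [0.6, -4.0, 0, 0.2, 0, 0, 0], [0.6, -5.0, 0, 0.2, 0, 0, 0], [0.6, -6.0, 0, 0.2, 0, 0, 0], [0.6, -7.0, 0, 0.2, 0, 0, 0], [0.6, -8.0, 0, 0.2, 0, 0, 0], [0.6, -8.8, 0, 0.2, 0, 0, 0]]]'

```text
t: 5.98
ee_pos: [607.9, -69.0, 18.0]
tool_rot: [0.027, 1.0, 0.0, -0.0]
force: [-2.2, 0.1, 1.9]
grip_width: 51.3
gripper_force: 1.4
```

```bash
python3 -c "
from h import *
to([624.8,-70.],19,86.9);rk()"
```

```text
t 5.975 at [607.9 -69.   18. ] F [-2.2  0.1  1.9] cm [-1.69 -0.01 -0.1 ] rot [ 0.    -0.     0.001]
top 87 [629.5 -51.3 215.8  75.2  65.5  52.2] [[551.0, -134.0], [619.0, -165.0], [708.0, 31.0], [640.0, 62.0]]
scene 824 [666.9 -66.3 202.7  98.7  87.1  53.7] [[612.0, -165.0], [711.0, -170.0], [721.0, 32.0], [623.0, 37.0]]
```

Emit:
servo_tool --steps '[[[0.6, -0.5, 0, 0, 0, 0, 0], [0.6, -1.0, 0, 0, 0, 0, 0], [0.6, -1.3, 0, 0, 0, 0, 0], [0.6, -1.3, 0, 0, 0, 0, 0]]]'

```text
t: 6.58
ee_pos: [620.8, -69.8, 18.1]
tool_rot: [0.027, 1.0, -0.0, 0.0]
force: [-0.2, -0.7, -0.1]
grip_width: 51.0
gripper_force: 0.0
```

Emit:
servo_tool --steps '[[[0.6, -0.2, 0, 0, 0, 0, 0], [0.6, -0.2, 0, 0, 0, 0, 0]]]'

```text
t: 6.82
ee_pos: [622.5, -69.9, 18.1]
tool_rot: [0.027, 1.0, -0.0, 0.0]
force: [-1.9, -0.4, 1.2]
grip_width: 51.3
gripper_force: 0.5
```

Emit:
servo_tool --steps '[[[0.6, -0.15, 0, 0, 0, 0, 0], [0.6, -0.15, 0, 0, 0, 0, 0]]]'

```text
t: 7.08
ee_pos: [623.9, -70.0, 18.1]
tool_rot: [0.027, 1.0, -0.0, 0.0]
force: [-1.5, -0.2, 0.7]
grip_width: 51.1
gripper_force: 0.7
```

Emit:
servo_tool --steps '[[[0.6, -0.15, 0, 0, 0, 0, 0], [0.6, -0.15, 0, 0, 0, 0, 0]]]'

```text
t: 7.32
ee_pos: [625.4, -70.0, 18.0]
tool_rot: [0.027, 1.0, 0.0, 0.0]
force: [-2.1, 0.7, 0.6]
grip_width: 51.3
gripper_force: 0.9
```

No contact force yet, so I'll keep going in small steps.

Emit:
servo_tool --steps '[[[0.6, -0.15, 0, 0, 0, 0, 0], [0.6, -0.15, 0, 0, 0, 0, 0]]]'

```text
t: 7.58
ee_pos: [625.5, -69.8, 18.0]
tool_rot: [0.027, 1.0, 0.0, -0.002]
force: [-8.3, 1.9, 6.1]
grip_width: 51.1
gripper_force: 4.3
```

Emit:
servo_tool --steps '[[[0.6, -0.15, 0, 0, 0, 0, 0], [0.6, -0.15, 0, 0, 0, 0, 0]]]'

```text
t: 7.82
ee_pos: [625.4, -69.8, 18.0]
tool_rot: [0.027, 1.0, 0.0, -0.004]
force: [-15.4, 1.8, 11.5]
grip_width: 51.3
gripper_force: 7.7
```

```bash
python3 -c "
from h import *
s=rk(); cv2.imwrite('pics/s3.png',s['pixels'][140:300,100:340].repeat(3,0).repeat(3,1))"
```

```text
top 70 [678.1 -65.7 197.9  78.6  87.4  52.3] [[634.0, -163.0], [713.0, -166.0], [722.0, 31.0], [643.0, 35.0]]
scene 673 [677.1 -66.2 205.   89.4  89.9  53.7] [[632.0, -169.0], [722.0, -169.0], [722.0, 36.0], [633.0, 36.0]]
```

View pics/s3.png

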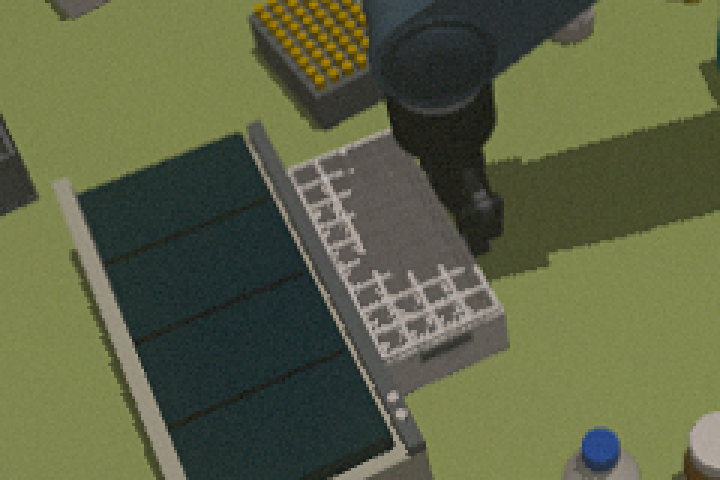

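The view shows the rack flush along the loader front (from (290,165) to (385,360)), well inside both ends. Force rose to 15 N, which confirms contact. I'll back the hand away and lift it.

Emit:
servo_tool --steps '[[[0.6, 1.0, 0, 0, 0, 0, 0], [0.6, 3.0, 0, 0, 0, 0, 0], [0.6, 6.0, 0, 0, 0, 0, 0], [0.6, 6.0, 0, -5.0, 0, 0, 0], [0.6, 6.0, 0, -11.0, 0, 0, 0], [0.6, 9.0, 0, -17.0, 0, 0, 0], [0.6, 11.0, 0, -20.0, 0, 0, 0], [0.6, 11.0, 0, -20.0, 0, 0, 0]]]'

```text
t: 8.93
ee_pos: [519.8, -64.8, 221.8]
tool_rot: [0.027, 1.0, -0.001, 0.004]
force: [0.1, 0.4, -0.5]
grip_width: 51.7
gripper_force: 0.0
```

```bash
python3 -c "
from h import *
s=rk(); W=pts(s); print(bot.get_state()['t'])
k=(W[...,0]>600)&(W[...,0]<740)&(abs(W[...,1]+70)<125)&(W[...,2]>46)&(W[...,2]<58)
k=cv2.morphologyEx(k.astype(np.uint8),cv2.MORPH_OPEN,np.ones((3,3)))
r=cv2.minAreaRect(W[k>0][:,:2].astype(np.float32));print(r)
r=np.array(r[0])-[733,-50];print(r@nl,r@[.0546,.9985])"
```

```text
top 97 [675.1  26.2  85.5  38.2  22.5  52.4] [[628.0, 27.0], [643.0, -8.0], [722.0, 25.0], [707.0, 60.0]]
scene 616 [681.7 -66.2 201.9  88.1  87.6  53.6] [[633.0, -165.0], [721.0, -169.0], [730.0, 33.0], [642.0, 37.0]]
9.025
((681.910400390625, -66.9295883178711), (203.08543395996094, 91.58294677734375), 86.38248443603516)
-50.088609687805175 -19.693686074066164
```

```bash
python3 -c "
from workcell import bot
print(bot.sign_off())"
```

```text
the job is handed in; nothing more can be done
None
```

I tipped the rack upright, pushed it flush against the loader front (about 20 mm off the middle, parallel to within about a degree), backed the hand away and handed the job in at about 9 s; no verdict came back.

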